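Lower the ratcheted arm support

TASK

Get the blood-sampling arm support ready for use: press the pawl's black thumb pad down so that the hooked pawl swings clear of the toothed quadrant, then push the padded rest down past the teeth until it lies level on its stop, and leave the pawl swung clear. Only press and push: do not lift the rest, and do not disturb or pick up the things standing around.

Things in the scene. Friction and masses are not known exactly. Their poses are not given: they have to be found in the camera images.
- stand: The arm support's fixed stand: white base plate 380 x 150 x 12 mm on the table. Origin on the table under the rest's hinge. x (level) points along the base from the hinge to the rest's free end, z up, y to the left of x. It carries the hinge axis (level, along y, 95 mm above the table), the rest, and on its -y side the toothed steel quadrant and the hooked pawl. It cannot move.
- rest (a joint): Angle of the hinged padded rest (rad): 0 is raised 0.80 rad (46 degrees) above level, it grows as the rest goes down, 0.80 is level on its stop. It starts between 0.01 and 0.16. The hinge is stiff: the rest stays where it is left and takes about 2 to 10 N at rest_top to push down. While the pawl is in, it sinks no further than about 0.23, where the first tooth meets the pawl's nose. All four teeth lie between there and 0.75.
- rest_top (a point): Point on the upper face of the dark padded cushion (240 x 120 x 25 mm), on its centre line, 60 mm from its free end; the place to push down. The frame turns with the rest: x along the rest to its free end, z out of the cushion. The point lies 210 mm along x and 45 mm along z from the hinge axis: about 255 to 280 mm above the table at the start and 140 mm when level.
- rest_hinge (a point): Point on the rest's hinge axis, 95 mm straight above the stand's origin. The frame turns with the rest as that of rest_top.
- pawl (a joint): Angle of the pawl (rad): 0 is in the quadrant's teeth, 0.42 is fully pressed (its stop); its nose is clear of the teeth from about 0.2. Starts at 0 to 0.03. Its pivot is stiff and has no spring: it stays where it is left. It takes about 4 to 6 N on the pad.
- pawl_pad (a point): Centre of the upper face of the pawl's black thumb pad (32 mm along the stand's x, 34 mm along y), at the pawl's outer end, 150 mm behind the hinge (stand's -x) and 62 mm to the stand's -y side, 104 mm above the table at the start. Pressed straight down it sinks about 29 mm to its stop, tilts 24 degrees and moves about 10 mm outwards (stand's -x), turning about a level pivot that lies 62 mm inwards of it (stand's +x) and 39 mm below it at the start.
- pot: Bystander, loose: white open specimen pot, 48 mm across, 60 mm high; origin at the centre of its underside (of its whole length for lying things). Not to be moved.
- tape: Bystander, loose: roll of paper tape lying flat, 64 mm across, 25 mm high; origin at the centre of its underside (of its whole length for lying things). Not to be moved.
- carton: Bystander, loose: white and red carton, 70 x 110 x 50 mm high; origin at the centre of its underside (of its whole length for lying things). Not to be moved.
- penlight: Bystander, loose: metal penlight lying on the table, 130 mm long, 18 mm thick; origin at the centre of its underside (of its whole length for lying things). Not to be moved.
- gel: Bystander, loose: clear hand-gel bottle with a cap, 52 mm across, 120 mm high; origin at the centre of its underside (of its whole length for lying things). Not to be moved.
- slidebox: Bystander, loose: grey slide box, 90 x 40 x 30 mm high; origin at the centre of its underside (of its whole length for lying things). Not to be moved.
- reflex: Bystander, loose: small hammer lying on the table, 180 mm long. Not to be moved.

How it is judged:
By the outcome, as a careful person would: the job done as asked, in the order asked, and still so for the second after the job is handed in, with the robot touching nothing.
It also fails if it takes over 45 s, if anything falls off the work surface, if the arm or the gripper's body presses on something with over 40 N, if the wrist force passes 120 N, or if a joint passes its speed limit or range.

ROBOT

A 6-joint arm with a two-finger parallel gripper is mounted at the origin on the work surface. World frame = base frame: x ahead of the robot, y to its left, z up, the work surface at z = 0. Lengths are in m, angles in degrees, forces in N, time in s.
With the tool pointing down it reaches from about 0.425 to 1.125 m from the base axis. Payload 14.9 kg.
Tool frame: the origin (TCP) lies where the fingers leave the gripper's body, on its centre line; the fingertips stand 78 mm ahead of it and the grasp point (between the pads) lies 60 mm ahead of it (robot.tips_ahead is the distance from the TCP to the fingertips, in m); z points along the fingers, y is the direction in which the jaws open and shut (so a half turn about z gives the same grasp; the last joint's range is limited). The gripper opens to 91 mm and grips with 3 to 60 N. Pads are 32 mm wide; open, the fingers measure 118 mm over their backs; the gripper's body (76 mm by 178 mm) begins 60 mm behind the grasp point.
Start: joints at [-76.736, 21.709, 99.362, -0, 58.929, -1.908], TCP at [0.183, -0.676, 0.292] pointing down, gripper open.
Joint ranges: [-158.91, 158.91], [-42.39, 125.64], [0.06, 152.35], [-60.88, 240.88], [17.5, 164.5], [-176.32, 176.32]. Speed limits (degrees/s): [108.29, 108.29, 136.94, 180, 180, 180].

INTERFACE

Orientations are given as a 3x3 rotation matrix whose columns are the frame's x, y, z axes.
In Python, from plant import robot gives the robot as it stands. The module is installed in compiled form; this text tells all that it offers.
- The arm moves only by the tool arm_command, never from a script. Its argument "motion" is a list of rows, each an object of numbers: "x", "y", "z": the shift along the tool's x, y, z in cm; "wx", "wy", "wz": the turn, a rotation vector about the tool's x, y, z in rad; "jaw": the closure, from -1 (fully open) to 1 (shut). A call has 1 to 12 rows; each row shifts and turns the commanded pose from where the row before left it, along the tool's axes as they then stand; what a row does not reach is not made up. A row lasts 1/12 s, in which the tool goes at most 41.7 mm and 7.16 degrees, less where a joint would pass 70% of its speed; a pose out of reach is approached as far as the arm can. A call with a gripper value outside its range is refused whole. The fingers move at their own pace and stop on an object; the grip force is fixed at half the most. Time passes only in rows, so rows that do not move let the fingers close. It gives the time, the measured TCP pose, the force and the opening at its end, in the units of the state.
- robot.read_state(): the state, without advancing time (a new reading comes with each control period).
- robot.snapshot(name): name is "scene" or "side" or "wrist"; returns a dict with "frame" (480x640x3 uint8, red, green, blue), "fx", "fy", "cx", "cy" (pixels), "pose" (4x4, takes a point from camera to world coordinates). Camera axes: x right, y down, z forward; pixel columns grow to the right and rows downward; lengths in m; the calibration is good to about 2 mm. A picture is of the moment at which its call begins. There is no depth.
- robot.job_done(): hands the job in, once; it reports no verdict.
The state is a dict: "time": time; "joint_positions": joint angles; "qd": joint speeds; "joint_torque": joint torques, N m; "position": TCP position; "tool_rot": TCP orientation; "ft_force": force on the tool from outside, world axes, zero at the start; "torque": the same for the moment, N m; "opening": opening from 0.0 (shut) to 1.0 (fully open).
Only numpy, scipy, OpenCV 4.12 (cv2) and the standard library are available. Lean on these libraries where they do the work, as an engineer would, in place of code of your own. Each camera call takes 0.05 s, during which the arm holds its last target. There are 200 camera calls.

## Working session

There is one attempt and no reset: what is moved stays moved. The work goes in short steps, Python scripts to look and compute and a tool call to move; the robot and the scene stay as the last step left them, time stands still between calls to the robot, and variables do not carry over. Pictures are saved under pics/ and viewed, about 8 in all and at most 12, crops included, and the job is handed in when it is done.

Besides the shell and the picture viewer there is one more tool, called after ">>>" by a JSON object that holds its "name" and its "arguments". arm_command: Moves the arm, as the interface text tells. Its arguments: {"type":"object","properties":{"motion":{"type":"array","items":{"type":"object","properties":{"x":{"type":"number"},"y":{"type":"number"},"z":{"type":"number"},"wx":{"type":"number"},"wy":{"type":"number"},"wz":{"type":"number"},"jaw":{"type":"number"}}}}},"required":["motion"]}

```bash
mkdir -p pics
python3 - <<'E'
from plant import robot
import cv2,pickle,numpy as np
d={}
for n in("scene","side","wrist"):
    s=robot.snapshot(n);d[n]=s;cv2.imwrite(f"pics/{n}0.png",s["frame"][:,:,::-1]);print(n,s["fx"],s["cx"],s["cy"],np.round(s["pose"],3).tolist())
pickle.dump(d,open("s0.pkl","wb"))
st=robot.read_state();print(st)
E
```

```text
scene 460.33335923039886 319.56193006604923 240.38130065769397 [[0.668, 0.505, -0.546, 1.051], [0.744, -0.449, 0.495, -0.411], [0.005, -0.737, -0.676, 0.774], [0.0, 0.0, 0.0, 1.0]]
side 483.05065781031414 313.65077560626554 233.14406793497807 [[-0.952, -0.24, 0.189, 0.427], [-0.306, 0.737, -0.603, 0.54], [0.005, -0.632, -0.775, 0.828], [0.0, 0.0, 0.0, 1.0]]
wrist 356.5359478838173 308.3852762147408 239.21003235003658 [[0.262, -0.926, -0.271, 0.259], [-0.965, -0.252, -0.072, -0.655], [-0.002, 0.281, -0.96, 0.383], [0.0, 0.0, 0.0, 1.0]]
{'time': 0.15, 'joint_positions': array([-7.67381923e+01,  2.17323738e+01,  9.93876997e+01,  5.07278778e-04,
        5.89263173e+01, -1.90656408e+00]), 'qd': array([ 0.07736701, -0.07300237, -0.09409672, -0.02537459, -0.07984709,
       -0.0392238 ]), 'joint_torque': array([ 8.04150841e-04, -7.64110923e+01, -4.34655511e+01,  6.51370338e-02,
        4.09515272e-02, -5.49766833e-05]), 'position': array([ 0.18311963, -0.67538834,  0.29173154]), 'tool_rot': array([[ 9.65162280e-01,  2.61651949e-01, -1.78358873e-04],
       [ 2.61652007e-01, -9.65161957e-01,  7.89820577e-04],
       [ 3.45128945e-05, -8.08972985e-04, -9.99999672e-01]]), 'ft_force': array([-0.17248255,  0.54838871, -0.26863041]), 'torque': array([-0.02434967,  0.02409448, -0.03764553]), 'opening': 0.9963407991471692}
```

View pics/scene0.png

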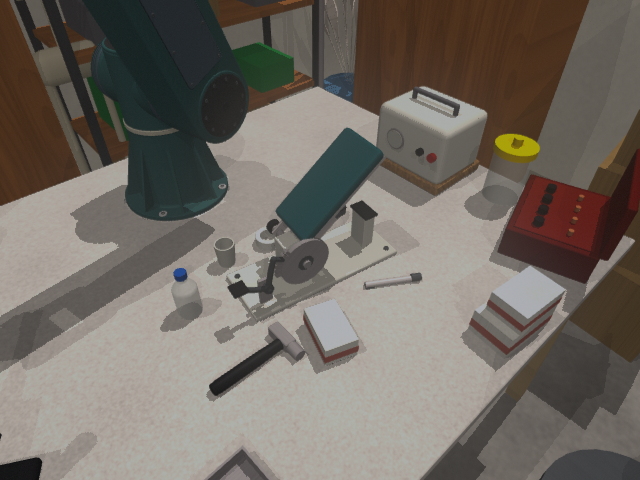

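View pics/side0.png

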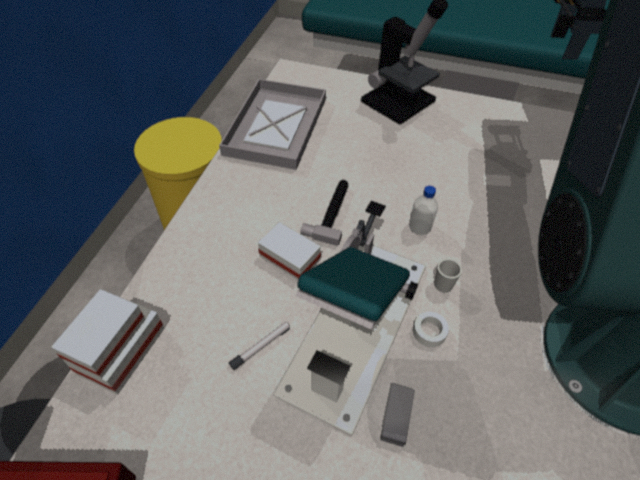

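Scene: pawl pad at about (237,289), stop post at (363,212), raised green cushion, with the gel bottle at (187,295) close to the pad. Side: pad at (376,208), cushion around (355,283), post at (329,365). I'll enlarge both to get accurate pixels.

Run:
```python
import cv2,numpy as np
a=cv2.imread("pics/scene0.png")[120:330,215:405];b=cv2.imread("pics/side0.png")[185:445,265:445]
a=cv2.resize(a,None,fx=2.1,fy=2.1*1,interpolation=3);b=cv2.resize(b,None,fx=2.1,fy=2.1,interpolation=3)
o=np.zeros((560,790,3),np.uint8);o[:a.shape[0],:a.shape[1]]=a;o[:b.shape[0],405:405+b.shape[1]]=b;cv2.imwrite("pics/c1.png",o)
```

```text
(no output)
```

View pics/c1.png

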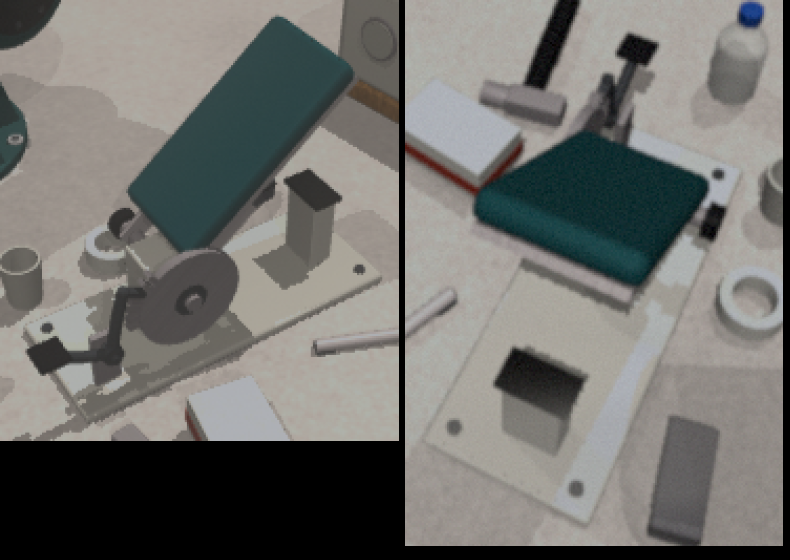

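The crop shows the pad (scene crop 48,353; side crop 637,48), the plate screws and most of the plate corners. I'll triangulate the pad and get the stand frame from corner rays onto z = 12 mm.

```bash
cat > h.py <<'E'
import numpy as np,pickle,cv2
def ray(s,p):
    d=s["pose"][:3,:3]@np.array([(p[0]-s["cx"])/s["fx"],(p[1]-s["cy"])/s["fy"],1]);return s["pose"][:3,3],d/np.linalg.norm(d)
def onz(s,p,z):
    o,d=ray(s,p);return o+d*(z-o[2])/d[2]
def tri(s1,p1,s2,p2):
    A=0;b=0;R=[ray(s1,p1),ray(s2,p2)]
    for o,d in R:
        M=np.eye(3)-np.outer(d,d);A=A+M;b=b+M@o
    x=np.linalg.solve(A,b);return x,[np.linalg.norm(np.cross(x-o,d)) for o,d in R]
def proj(s,X):
    c=np.linalg.inv(s["pose"])@np.append(X,1);return np.array([s["fx"]*c[0]/c[2]+s["cx"],s["fy"]*c[1]/c[2]+s["cy"]])
E
python3 - <<'E'
from h import *
d=pickle.load(open("s0.pkl","rb"));S,D=d["scene"],d["side"]
s=lambda x,y:(x/2.1+215,y/2.1+120)
e=lambda x,y:((x-405)/2.1+265,y/2.1+185)
np.set_printoptions(precision=4,suppress=True)
print("pad",tri(S,s(48,353),D,e(637,48)))
c={}
for n,v in dict(mp=[(S,s(25,330)),(D,e(740,175))],mm=[(S,s(87,413))],pm=[(S,s(380,276)),(D,e(428,440))],pp=[(D,e(588,522))]).items():
    P=[onz(k,p,.012) for k,p in v];print(n,P);c[n]=np.mean(P,0)
print("len",np.linalg.norm(c['pm']-c['mm']),np.linalg.norm(c['pp']-c['mp']),np.linalg.norm(c['mp']-c['mm']),np.linalg.norm(c['pp']-c['pm']))
x=(c['pm']-c['mm']+c['pp']-c['mp']);x/=np.linalg.norm(x);y=np.cross([0,0,1],x)
print("x",x,np.degrees(np.arctan2(x[1],x[0])))
pad=tri(S,s(48,353),D,e(637,48))[0]
O=pad+.15*x+.062*y;O[2]=0;print("O",O,[ (n,(q-O)@x,(q-O)@y) for n,q in c.items()])
for n,p,q in [("cush_free_m",s(352,72),e(478,205)),("cush_free_p",s(280,17),e(645,278)),("gelcap",(180,273),(430,190)),("post",s(313,190),e(540,380))]:
    X,r=tri(S,p,D,q);print(n,X,r,"stand",(X-O)@x,(X-O)@y,X[2])
E
```

```text
pad (array([ 0.5049, -0.1285,  0.1011]), [np.float64(0.00031318674454917234), np.float64(0.00031318674454913417)])
mp [array([ 0.3886, -0.0909,  0.012 ]), array([ 0.3802, -0.0773,  0.012 ])]
mm [array([ 0.5231, -0.1074,  0.012 ])]
pm [array([0.5863, 0.257 , 0.012 ]), array([0.5784, 0.264 , 0.012 ])]
pp [array([0.4375, 0.2863, 0.012 ])]
len 0.37263138030465986 0.374194862504472 0.14064069057605283 0.14710330580861042
x [0.1505 0.9886 0.    ] 81.34316648678185
O [0.4662 0.0291 0.    ] [('mp', np.float64(-0.12421499146458494), np.float64(0.0638743450847815)), ('mm', np.float64(-0.12636594780141325), np.float64(-0.07674989618444665)), ('pm', np.float64(0.24625155369017482), np.float64(-0.07996597608432955)), ('pp', np.float64(0.24996605021820573), np.float64(0.0670904249846644))]
cush_free_m [0.5519 0.2058 0.2863] [np.float64(0.0015807226238508595), np.float64(0.0015807226238508827)] stand 0.18756932484327168 -0.05805838931538078 0.2863215507616333
cush_free_p [0.4378 0.225  0.2891] [np.float64(0.00018825320528332643), np.float64(0.00018825320528331746)] stand 0.18946058974970847 0.057597341098666495 0.2890978366999226
gelcap [ 0.4085 -0.1972  0.1162] [np.float64(0.00039702632077808804), np.float64(0.00039702632077813266)] stand -0.23237085632437882 0.023004350036235653 0.11620439222692436
post [0.499  0.2263 0.1017] [np.float64(0.0018163714488157515), np.float64(0.0018163714488158547)] stand 0.19994954927508515 -0.0026610721792735123 0.1017202720641205
```

The pad triangulates to z ≈ 0.101 (expected 0.104), the cushion's free corners fall at y = ±58 mm, and the plate measures 374 x 144 mm, so all of it is consistent. Next I'll check the microscope against the transit path and work out the first move.

```bash
cat >> h.py <<'E'
np.set_printoptions(precision=4,suppress=True)
X=np.array([.1505,.9886,0]);Y=np.array([-.9886,.1505,0]);O=np.array([.4662,.0291,0])
def delta(t,sx,sy,tipz):
    "shift in tool axes (cm) bringing the tip centre to stand (sx,sy), height tipz"
    w=O+sx*X+sy*Y;w[2]=tipz+.078
    return t["tool_rot"].T@(w-t["position"])*100
E
python3 - <<'E'
from h import *
from plant import robot
d=pickle.load(open("s0.pkl","rb"));D=d["side"]
for p in [(399,105),(362,98),(436,98),(375,72)]: print("base",onz(D,p,.01))
for z in (.15,.2,.25,.3): print("eyepiece",z,onz(D,(437,8),z),onz(D,(397,30),z))
t=robot.read_state();w=O-.164*X-.062*Y;w[2]=.292
print(w,w-t["position"],delta(t,-.164,-.062,.214))
E
```

```text
base [ 0.5411 -0.6109  0.01  ]
base [ 0.6474 -0.6103  0.01  ]
base [ 0.4477 -0.6761  0.01  ]
base [ 0.6423 -0.7495  0.01  ]
eyepiece 0.15 [ 0.509  -0.9111  0.15  ] [ 0.5948 -0.7491  0.15  ]
eyepiece 0.2 [ 0.5029 -0.8041  0.2   ] [ 0.5824 -0.6541  0.2   ]
eyepiece 0.25 [ 0.4968 -0.6972  0.25  ] [ 0.57   -0.5591  0.25  ]
eyepiece 0.3 [ 0.4908 -0.5903  0.3   ] [ 0.5576 -0.4642  0.3   ]
[ 0.5028 -0.1424  0.292 ] [0.3197 0.533  0.0003] [ 44.8022 -43.081    0.0096]
```

>>> {"name": "arm_command", "arguments": {"motion": [{"x": 2.5, "y": -2.4, "jaw": 1}, {"x": 2.5, "y": -2.4, "jaw": 1}, {"x": 2.5, "y": -2.4, "jaw": 1}, {"x": 2.5, "y": -2.4, "jaw": 1}, {"x": 2.5, "y": -2.4, "jaw": 1}, {"x": 2.5, "y": -2.4, "jaw": 1}, {"x": 2.5, "y": -2.4, "jaw": 1}, {"x": 2.5, "y": -2.4, "jaw": 1}, {"x": 2.5, "y": -2.4, "jaw": 1}, {"x": 2.5, "y": -2.4, "jaw": 1}, {"x": 2.5, "y": -2.4, "jaw": 1}, {"x": 2.5, "y": -2.4, "jaw": 1}]}}

```text
invalid input at $.motion[0]: expected keys x, y, z, wx, wy, wz, jaw
```

>>> {"name": "arm_command", "arguments": {"motion": [{"wz": -0.115, "jaw": 1}, {"wz": -0.115, "jaw": 1}, {"wz": -0.115, "jaw": 1}, {"wz": -0.115, "jaw": 1}, {"wz": -0.115, "jaw": 1}, {"wz": -0.115, "jaw": 1}, {"wz": -0.115, "jaw": 1}, {"wz": -0.115, "jaw": 1}, {"wz": -0.115, "jaw": 1}, {"wz": -0.118, "jaw": 1}, {"jaw": 1}, {"jaw": 1}]}}

```text
invalid input at $.motion[0]: expected keys x, y, z, wx, wy, wz, jaw
```

Run:
```python
from h import *
from plant import robot
t=robot.read_state();print(t["time"],t["position"],t["tool_rot"],t["opening"],t["ft_force"],delta(t,-.164,-.062,.12))
```

```text
0.15 [ 0.1831 -0.6754  0.2917] [[ 0.9652  0.2617 -0.0002]
 [ 0.2617 -0.9652  0.0008]
 [ 0.     -0.0008 -1.    ]] 0.9963407991471692 [-0.1725  0.5484 -0.2686] [ 44.8019 -43.0734   9.4095]
```

All keys are required in every row.

>>> {"name": "arm_command", "arguments": {"motion": [{"x": 2.5, "y": -2.4, "z": 0, "wx": 0, "wy": 0, "wz": 0, "jaw": 1}, {"x": 2.5, "y": -2.4, "z": 0, "wx": 0, "wy": 0, "wz": 0, "jaw": 1}, {"x": 2.5, "y": -2.4, "z": 0, "wx": 0, "wy": 0, "wz": 0, "jaw": 1}, {"x": 2.5, "y": -2.4, "z": 0, "wx": 0, "wy": 0, "wz": 0, "jaw": 1}, {"x": 2.5, "y": -2.4, "z": 0, "wx": 0, "wy": 0, "wz": 0, "jaw": 1}, {"x": 2.5, "y": -2.4, "z": 0, "wx": 0, "wy": 0, "wz": 0, "jaw": 1}, {"x": 2.5, "y": -2.4, "z": 0, "wx": 0, "wy": 0, "wz": 0, "jaw": 1}, {"x": 2.5, "y": -2.4, "z": 0, "wx": 0, "wy": 0, "wz": 0, "jaw": 1}, {"x": 2.5, "y": -2.4, "z": 0, "wx": 0, "wy": 0, "wz": 0, "jaw": 1}, {"x": 2.5, "y": -2.4, "z": 0, "wx": 0, "wy": 0, "wz": 0, "jaw": 1}, {"x": 2.5, "y": -2.4, "z": 0, "wx": 0, "wy": 0, "wz": 0, "jaw": 1}, {"x": 2.5, "y": -2.4, "z": 0, "wx": 0, "wy": 0, "wz": 0, "jaw": 1}]}}

```text
time: 1.15
position: [0.3978, -0.3175, 0.2922]
tool_rot: [[0.965, 0.262, 0.0], [0.262, -0.965, 0.0], [0.0, 0.0, -1.0]]
ft_force: [0.5, 0.4, 0.2]
opening: 0.158
```

>>> {"name": "arm_command", "arguments": {"motion": [{"x": 0, "y": 0, "z": 0, "wx": 0, "wy": 0, "wz": -0.115, "jaw": 1}, {"x": 0, "y": 0, "z": 0, "wx": 0, "wy": 0, "wz": -0.115, "jaw": 1}, {"x": 0, "y": 0, "z": 0, "wx": 0, "wy": 0, "wz": -0.115, "jaw": 1}, {"x": 0, "y": 0, "z": 0, "wx": 0, "wy": 0, "wz": -0.115, "jaw": 1}, {"x": 0, "y": 0, "z": 0, "wx": 0, "wy": 0, "wz": -0.115, "jaw": 1}, {"x": 0, "y": 0, "z": 0, "wx": 0, "wy": 0, "wz": -0.115, "jaw": 1}, {"x": 0, "y": 0, "z": 0, "wx": 0, "wy": 0, "wz": -0.115, "jaw": 1}, {"x": 0, "y": 0, "z": 0, "wx": 0, "wy": 0, "wz": -0.115, "jaw": 1}, {"x": 0, "y": 0, "z": 0, "wx": 0, "wy": 0, "wz": -0.115, "jaw": 1}, {"x": 0, "y": 0, "z": 0, "wx": 0, "wy": 0, "wz": -0.118, "jaw": 1}, {"x": 0, "y": 0, "z": 0, "wx": 0, "wy": 0, "wz": 0, "jaw": 1}, {"x": 0, "y": 0, "z": 0, "wx": 0, "wy": 0, "wz": 0, "jaw": 1}]}}

```text
time: 2.15
position: [0.3973, -0.3191, 0.2922]
tool_rot: [[0.156, 0.988, -0.0], [0.988, -0.156, 0.0], [0.0, -0.0, -1.0]]
ft_force: [-0.8, -0.5, 0.2]
opening: 0.005
```

Run:
```python
from h import *
from plant import robot
t=robot.read_state();print(t["time"],t["position"],t["tool_rot"],t["opening"],t["ft_force"],delta(t,-.164,-.062,.12))
```

```text
2.15 [ 0.3973 -0.3191  0.2922] [[ 0.1561  0.9877 -0.0001]
 [ 0.9877 -0.1561  0.0001]
 [ 0.0001 -0.0001 -1.    ]] 0.005467881771289212 [-0.7715 -0.4768  0.2242] [19.1032  7.6617  9.4166]
```

>>> {"name": "arm_command", "arguments": {"motion": [{"x": 3.2, "y": 1.28, "z": 0, "wx": 0, "wy": 0, "wz": 0, "jaw": 1}, {"x": 3.2, "y": 1.28, "z": 0, "wx": 0, "wy": 0, "wz": 0, "jaw": 1}, {"x": 3.2, "y": 1.28, "z": 0, "wx": 0, "wy": 0, "wz": 0, "jaw": 1}, {"x": 3.2, "y": 1.28, "z": 0, "wx": 0, "wy": 0, "wz": 0, "jaw": 1}, {"x": 3.2, "y": 1.28, "z": 0, "wx": 0, "wy": 0, "wz": 0, "jaw": 1}, {"x": 3.1, "y": 1.26, "z": 0, "wx": 0, "wy": 0, "wz": 0, "jaw": 1}, {"x": 0, "y": 0, "z": 2.5, "wx": 0, "wy": 0, "wz": 0, "jaw": 1}, {"x": 0, "y": 0, "z": 2.5, "wx": 0, "wy": 0, "wz": 0, "jaw": 1}, {"x": 0, "y": 0, "z": 2.5, "wx": 0, "wy": 0, "wz": 0, "jaw": 1}, {"x": 0, "y": 0, "z": 0.4, "wx": 0, "wy": 0, "wz": 0, "jaw": 1}, {"x": 0, "y": 0, "z": 0, "wx": 0, "wy": 0, "wz": 0, "jaw": 1}, {"x": 0, "y": 0, "z": 0, "wx": 0, "wy": 0, "wz": 0, "jaw": 1}]}}

```text
time: 3.15
position: [0.5025, -0.1423, 0.214]
tool_rot: [[0.154, 0.988, 0.0], [0.988, -0.154, -0.0], [-0.0, 0.0, -1.0]]
ft_force: [-0.1, 0.2, 1.0]
opening: 0.005
```

Run:
```python
from h import *
from plant import robot
t=robot.read_state();print(delta(t,-.164,-.062,.104))
S=robot.snapshot("scene")["frame"][:,:,::-1];D=robot.snapshot("side")["frame"][:,:,::-1]
a=cv2.resize(S[200:340,150:340],None,fx=2.1,fy=2.1,interpolation=3);b=cv2.resize(D[120:300,290:470],None,fx=2.1,fy=2.1,interpolation=3)
o=np.zeros((380,790,3),np.uint8);o[:a.shape[0],:a.shape[1]]=a;o[:b.shape[0],405:405+b.shape[1]]=b;cv2.imwrite("pics/c2.png",o)
```

```text
[-0.0059  0.0298  3.2049]
```

View pics/c2.png

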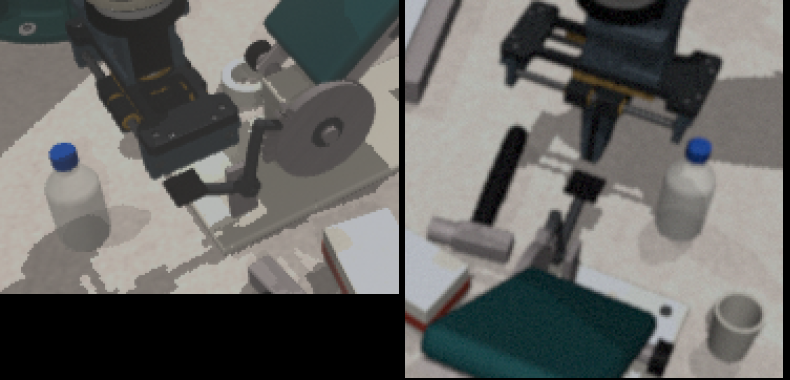

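The side view shows the closed tips directly above the pad (tip 592,158; pad 583,185), with the gel bottle clear. Pressing now.

>>> {"name": "arm_command", "arguments": {"motion": [{"x": 0, "y": 0, "z": 1.0, "wx": 0, "wy": 0, "wz": 0, "jaw": 1}, {"x": 0, "y": 0, "z": 1.0, "wx": 0, "wy": 0, "wz": 0, "jaw": 1}, {"x": 0, "y": 0, "z": 1.0, "wx": 0, "wy": 0, "wz": 0, "jaw": 1}, {"x": 0, "y": 0, "z": 0.4, "wx": 0, "wy": 0, "wz": 0, "jaw": 1}, {"x": -0.1, "y": 0, "z": 0.3, "wx": 0, "wy": 0, "wz": 0, "jaw": 1}, {"x": -0.1, "y": 0, "z": 0.3, "wx": 0, "wy": 0, "wz": 0, "jaw": 1}, {"x": -0.1, "y": 0, "z": 0.3, "wx": 0, "wy": 0, "wz": 0, "jaw": 1}, {"x": -0.1, "y": 0, "z": 0.3, "wx": 0, "wy": 0, "wz": 0, "jaw": 1}, {"x": -0.1, "y": 0, "z": 0.3, "wx": 0, "wy": 0, "wz": 0, "jaw": 1}, {"x": 0, "y": 0, "z": 0, "wx": 0, "wy": 0, "wz": 0, "jaw": 1}]}}

```text
time: 4.08
position: [0.5012, -0.1476, 0.1636]
tool_rot: [[0.152, 0.988, -0.001], [0.988, -0.152, -0.001], [-0.001, -0.001, -1.0]]
ft_force: [-1.8, -5.4, 4.6]
opening: 0.003
```

>>> {"name": "arm_command", "arguments": {"motion": [{"x": -0.1, "y": 0, "z": 0.3, "wx": 0, "wy": 0, "wz": 0, "jaw": 1}, {"x": -0.1, "y": 0, "z": 0.3, "wx": 0, "wy": 0, "wz": 0, "jaw": 1}, {"x": -0.1, "y": 0, "z": 0.3, "wx": 0, "wy": 0, "wz": 0, "jaw": 1}, {"x": -0.1, "y": 0, "z": 0.1, "wx": 0, "wy": 0, "wz": 0, "jaw": 1}, {"x": 0, "y": 0, "z": 0, "wx": 0, "wy": 0, "wz": 0, "jaw": 1}, {"x": 0, "y": 0, "z": 0, "wx": 0, "wy": 0, "wz": 0, "jaw": 1}]}}

```text
time: 4.58
position: [0.5011, -0.1509, 0.1545]
tool_rot: [[0.153, 0.988, 0.0], [0.988, -0.153, 0.0], [0.0, 0.0, -1.0]]
ft_force: [-3.4, 2.5, 15.5]
opening: 0.007
```

Run:
```python
from h import *
from plant import robot
S=robot.snapshot("scene")["frame"][:,:,::-1];D=robot.snapshot("side")["frame"][:,:,::-1]
a=cv2.resize(S[200:340,150:340],None,fx=2.1,fy=2.1,interpolation=3);b=cv2.resize(D[120:300,290:470],None,fx=2.1,fy=2.1,interpolation=3)
o=np.zeros((380,790,3),np.uint8);o[:a.shape[0],:a.shape[1]]=a;o[:b.shape[0],405:405+b.shape[1]]=b;cv2.imwrite("pics/c3.png",o)
```

```text
(no output)
```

View pics/c3.png

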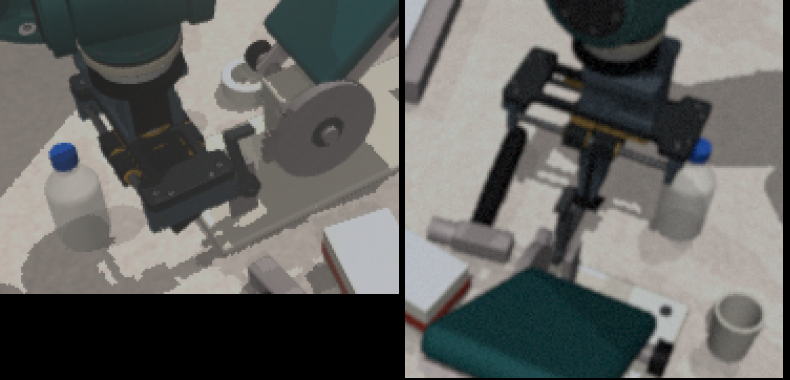

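Force rose to 15.5 N with the tip at z = 0.0765, where the stop should be, and the hook visibly swung away from the quadrant. I'll retreat straight up, then go over the rest.

>>> {"name": "arm_command", "arguments": {"motion": [{"x": 0, "y": 0, "z": -1.0, "wx": 0, "wy": 0, "wz": 0, "jaw": 1}, {"x": 0, "y": 0, "z": -2.5, "wx": 0, "wy": 0, "wz": 0, "jaw": 1}, {"x": 0, "y": 0, "z": -3.5, "wx": 0, "wy": 0, "wz": 0, "jaw": 1}, {"x": 0, "y": 0, "z": -3.5, "wx": 0, "wy": 0, "wz": 0, "jaw": 1}, {"x": 0, "y": 0, "z": -3.5, "wx": 0, "wy": 0, "wz": 0, "jaw": 1}, {"x": 0, "y": 0, "z": -3.5, "wx": 0, "wy": 0, "wz": 0, "jaw": 1}, {"x": 0, "y": 0, "z": -3.5, "wx": 0, "wy": 0, "wz": 0, "jaw": 1}, {"x": 0, "y": 0, "z": -2.5, "wx": 0, "wy": 0, "wz": 0, "jaw": 1}, {"x": 0, "y": 0, "z": 0, "wx": 0, "wy": 0, "wz": 0, "jaw": 1}, {"x": 0, "y": 0, "z": 0, "wx": 0, "wy": 0, "wz": 0, "jaw": 1}]}}

```text
time: 5.52
position: [0.5011, -0.151, 0.3902]
tool_rot: [[0.152, 0.988, 0.002], [0.988, -0.152, -0.001], [-0.0, 0.002, -1.0]]
ft_force: [0.1, -0.6, -0.9]
opening: 0.003
```

Run:
```python
from h import *
from plant import robot
t=robot.read_state();print(t["time"],delta(t,.122,0,.28))
s=robot.snapshot("scene");e=robot.snapshot("side");pickle.dump(dict(scene=s,side=e),open("s1.pkl","wb"))
S=s["frame"][:,:,::-1];D=e["frame"][:,:,::-1]
a=cv2.resize(S[200:340,150:340],None,fx=2.1,fy=2.1,interpolation=3);b=cv2.resize(D[120:300,290:470],None,fx=2.1,fy=2.1,interpolation=3)
o=np.zeros((380,790,3),np.uint8);o[:a.shape[0],:a.shape[1]]=a;o[:b.shape[0],405:405+b.shape[1]]=b;cv2.imwrite("pics/c4.png",o)
piv=np.array([-.088,-.062,.065])
for th in (.1,.2,.3,.42):
    c,n=np.cos(th),np.sin(th);u,h=-.062,.039
    q=piv+[u*c-h*n,0,u*n+h*c];w=O+q[0]*X+q[1]*Y;w[2]=q[2];print(th,(proj(s,w)-[150,200])*2.1,(proj(e,w)-[290,120])*2.1+[405,0])
```

```text
5.5167 [29.4641 -6.2209  3.2025]
0.1 [181.7318 189.2504] [585.8091 184.3796]
0.2 [179.7066 195.3496] [586.1998 187.0091]
0.3 [178.3989 201.2794] [586.2991 190.2405]
0.42 [177.7842 208.0797] [586.0405 194.8537]
```

View pics/c4.png

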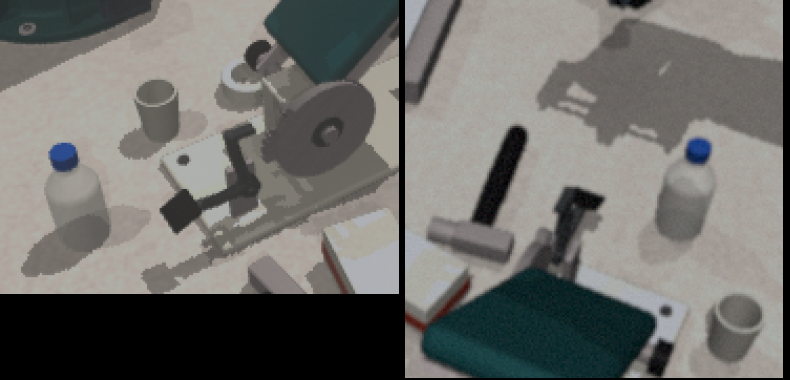

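The pad now sits at scene crop (181,211). That matches the prediction for 0.42 rad (178,208), so the pawl is fully clear. Moving over the rest.

>>> {"name": "arm_command", "arguments": {"motion": [{"x": 3.0, "y": -0.62, "z": 0, "wx": 0, "wy": 0, "wz": 0, "jaw": 1}, {"x": 3.0, "y": -0.62, "z": 0, "wx": 0, "wy": 0, "wz": 0, "jaw": 1}, {"x": 3.0, "y": -0.62, "z": 0, "wx": 0, "wy": 0, "wz": 0, "jaw": 1}, {"x": 3.0, "y": -0.62, "z": 0, "wx": 0, "wy": 0, "wz": 0, "jaw": 1}, {"x": 3.0, "y": -0.62, "z": 0, "wx": 0, "wy": 0, "wz": 0, "jaw": 1}, {"x": 3.0, "y": -0.62, "z": 0, "wx": 0, "wy": 0, "wz": 0, "jaw": 1}, {"x": 3.0, "y": -0.62, "z": 0, "wx": 0, "wy": 0, "wz": 0, "jaw": 1}, {"x": 3.0, "y": -0.62, "z": 0, "wx": 0, "wy": 0, "wz": 0, "jaw": 1}, {"x": 3.0, "y": -0.62, "z": 0, "wx": 0, "wy": 0, "wz": 0, "jaw": 1}, {"x": 2.5, "y": -0.62, "z": 0, "wx": 0, "wy": 0, "wz": 0, "jaw": 1}, {"x": 0, "y": 0, "z": 0, "wx": 0, "wy": 0, "wz": 0, "jaw": 1}, {"x": 0, "y": 0, "z": 0, "wx": 0, "wy": 0, "wz": 0, "jaw": 1}]}}

```text
time: 6.62
position: [0.4839, 0.1509, 0.3876]
tool_rot: [[0.15, 0.989, -0.003], [0.989, -0.15, -0.001], [-0.001, -0.003, -1.0]]
ft_force: [0.1, -0.4, -0.4]
opening: 0.005
```

>>> {"name": "arm_command", "arguments": {"motion": [{"x": 0, "y": 0, "z": 1.0, "wx": 0, "wy": 0, "wz": 0, "jaw": 1}, {"x": 0, "y": 0, "z": 1.0, "wx": 0, "wy": 0, "wz": 0, "jaw": 1}, {"x": 0, "y": 0, "z": 1.0, "wx": 0, "wy": 0, "wz": 0, "jaw": 1}, {"x": 0, "y": 0, "z": 1.0, "wx": 0, "wy": 0, "wz": 0, "jaw": 1}, {"x": 0, "y": 0, "z": 1.0, "wx": 0, "wy": 0, "wz": 0, "jaw": 1}, {"x": 0, "y": 0, "z": 0.5, "wx": 0, "wy": 0, "wz": 0, "jaw": 1}, {"x": 0, "y": 0, "z": 0, "wx": 0, "wy": 0, "wz": 0, "jaw": 1}]}}

```text
time: 7.2
position: [0.4845, 0.1496, 0.3328]
tool_rot: [[0.153, 0.988, -0.001], [0.988, -0.153, -0.0], [-0.0, -0.001, -1.0]]
ft_force: [1.5, -1.2, 2.1]
opening: 0.005
```

>>> {"name": "arm_command", "arguments": {"motion": [{"x": 0.8, "y": 0, "z": 0.7, "wx": 0, "wy": 0, "wz": 0, "jaw": 1}, {"x": 0.8, "y": 0, "z": 0.7, "wx": 0, "wy": 0, "wz": 0, "jaw": 1}, {"x": 0.8, "y": 0, "z": 0.7, "wx": 0, "wy": 0, "wz": 0, "jaw": 1}, {"x": 0.6, "y": 0, "z": 0.9, "wx": 0, "wy": 0, "wz": 0, "jaw": 1}, {"x": 0.6, "y": 0, "z": 0.9, "wx": 0, "wy": 0, "wz": 0, "jaw": 1}, {"x": 0.6, "y": 0, "z": 0.9, "wx": 0, "wy": 0, "wz": 0, "jaw": 1}, {"x": 0, "y": 0, "z": 0, "wx": 0, "wy": 0, "wz": 0, "jaw": 1}]}}

```text
time: 7.78
position: [0.4908, 0.192, 0.2846]
tool_rot: [[0.152, 0.988, -0.001], [0.988, -0.152, -0.0], [-0.0, -0.001, -1.0]]
ft_force: [-0.5, 0.1, -0.5]
opening: 0.005
```

>>> {"name": "arm_command", "arguments": {"motion": [{"x": 0.5, "y": 0, "z": 0.9, "wx": 0, "wy": 0, "wz": 0, "jaw": 1}, {"x": 0.5, "y": 0, "z": 0.9, "wx": 0, "wy": 0, "wz": 0, "jaw": 1}, {"x": 0.5, "y": 0, "z": 0.9, "wx": 0, "wy": 0, "wz": 0, "jaw": 1}, {"x": 0.3, "y": 0, "z": 0.8, "wx": 0, "wy": 0, "wz": 0, "jaw": 1}, {"x": 0.3, "y": 0, "z": 0.8, "wx": 0, "wy": 0, "wz": 0, "jaw": 1}, {"x": 0.3, "y": 0, "z": 0.8, "wx": 0, "wy": 0, "wz": 0, "jaw": 1}, {"x": 0.2, "y": 0, "z": 0.8, "wx": 0, "wy": 0, "wz": 0, "jaw": 1}, {"x": 0, "y": 0, "z": 0, "wx": 0, "wy": 0, "wz": 0, "jaw": 1}]}}

```text
time: 8.45
position: [0.4946, 0.217, 0.226]
tool_rot: [[0.153, 0.988, -0.001], [0.988, -0.153, -0.0], [-0.001, -0.001, -1.0]]
ft_force: [-0.3, -0.5, -0.6]
opening: 0.003
```

>>> {"name": "arm_command", "arguments": {"motion": [{"x": 0.1, "y": 0, "z": 0.4, "wx": 0, "wy": 0, "wz": 0, "jaw": 1}, {"x": 0.1, "y": 0, "z": 0.4, "wx": 0, "wy": 0, "wz": 0, "jaw": 1}, {"x": 0, "y": 0, "z": 0.1, "wx": 0, "wy": 0, "wz": 0, "jaw": 1}, {"x": 0, "y": 0, "z": 0, "wx": 0, "wy": 0, "wz": 0, "jaw": 1}]}}

```text
time: 8.78
position: [0.4952, 0.2191, 0.2185]
tool_rot: [[0.152, 0.988, -0.0], [0.988, -0.152, -0.0], [-0.0, -0.0, -1.0]]
ft_force: [-2.8, -2.9, 6.7]
opening: 0.007
```

Run:
```python
from h import *
from plant import robot
s=robot.snapshot("scene");e=robot.snapshot("side")
S=s["frame"][:,:,::-1];D=e["frame"][:,:,::-1]
a=cv2.resize(S[120:330,215:405],None,fx=2.1,fy=2.1,interpolation=3);b=cv2.resize(D[185:445,265:445],None,fx=2.1,fy=2.1,interpolation=3)
o=np.zeros((560,790,3),np.uint8);o[:a.shape[0],:a.shape[1]]=a;o[:b.shape[0],405:405+b.shape[1]]=b;cv2.imwrite("pics/c5.png",o)
```

```text
(no output)
```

View pics/c5.png

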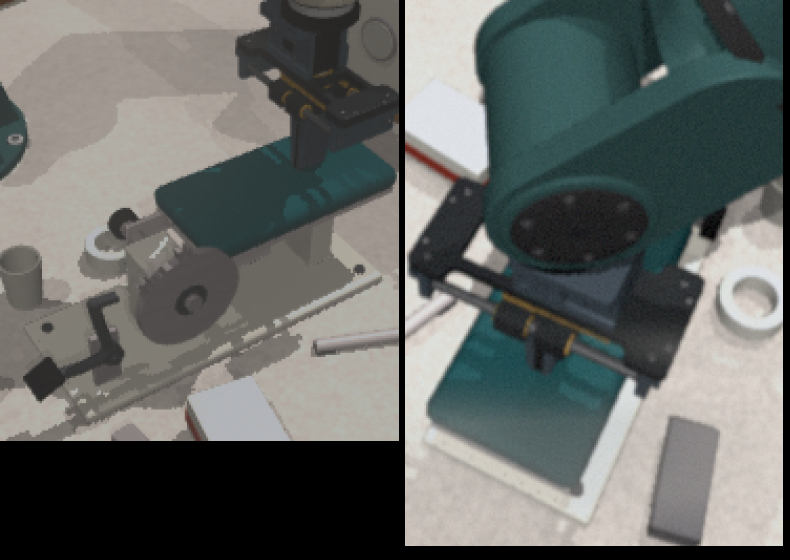

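The rest is almost level (scene cushion from 155,185 to 395,175), with the teeth past the pawl and the pawl still out. The tip is at z = 0.1405 with 6.7 N, so I'll press gently until the stop pushes back clearly.

>>> {"name": "arm_command", "arguments": {"motion": [{"x": 0, "y": 0, "z": 0.1, "wx": 0, "wy": 0, "wz": 0, "jaw": 1}, {"x": 0, "y": 0, "z": 0.1, "wx": 0, "wy": 0, "wz": 0, "jaw": 1}, {"x": 0, "y": 0, "z": 0, "wx": 0, "wy": 0, "wz": 0, "jaw": 1}, {"x": 0, "y": 0, "z": 0, "wx": 0, "wy": 0, "wz": 0, "jaw": 1}]}}

```text
time: 9.22
position: [0.4953, 0.2192, 0.2181]
tool_rot: [[0.152, 0.988, -0.0], [0.988, -0.152, -0.0], [-0.0, -0.0, -1.0]]
ft_force: [-15.8, -7.1, 37.6]
opening: 0.006
```

It stopped hard: 2 mm of command moved it 0.4 mm, at z = 0.140 and 37.6 N. Retreating straight up.

>>> {"name": "arm_command", "arguments": {"motion": [{"x": 0, "y": 0, "z": -0.3, "wx": 0, "wy": 0, "wz": 0, "jaw": 1}, {"x": 0, "y": 0, "z": -1.5, "wx": 0, "wy": 0, "wz": 0, "jaw": 1}, {"x": 0, "y": 0, "z": -3, "wx": 0, "wy": 0, "wz": 0, "jaw": 1}, {"x": 0, "y": 0, "z": -3, "wx": 0, "wy": 0, "wz": 0, "jaw": 1}, {"x": 0, "y": 0, "z": -3, "wx": 0, "wy": 0, "wz": 0, "jaw": 1}, {"x": 0, "y": 0, "z": -3, "wx": 0, "wy": 0, "wz": 0, "jaw": 1}, {"x": 0, "y": 0, "z": -3, "wx": 0, "wy": 0, "wz": 0, "jaw": 1}, {"x": 0, "y": 0, "z": -2, "wx": 0, "wy": 0, "wz": 0, "jaw": 1}, {"x": 0, "y": 0, "z": 0, "wx": 0, "wy": 0, "wz": 0, "jaw": 1}, {"x": 0, "y": 0, "z": 0, "wx": 0, "wy": 0, "wz": 0, "jaw": 1}]}}

```text
time: 10.05
position: [0.4954, 0.2193, 0.405]
tool_rot: [[0.152, 0.988, 0.002], [0.988, -0.152, 0.001], [0.001, 0.002, -1.0]]
ft_force: [0.8, -0.5, 0.4]
opening: 0.006
```

Run:
```python
from h import *
from plant import robot
s=robot.snapshot("scene");d=pickle.load(open("s0.pkl","rb"))["scene"]
S=s["frame"][:,:,::-1];cv2.imwrite("pics/c6.png",np.vstack([cv2.resize(S[120:400,140:440],None,fx=2,fy=2,interpolation=3)]))
for y in(-.06,.06):
  for q in[(.27,.14),(.03,.14)]:
    w=O+q[0]*X+y*Y;w[2]=q[1];print((proj(s,w)-[140,120])*2)
print(robot.read_state()["ft_force"])
```

```text
[529.2773 159.5944]
[350.6933 237.5181]
[463.5157 108.6477]
[291.565  176.0063]
[-0.4325  0.688  -0.0299]
```

View pics/c6.png

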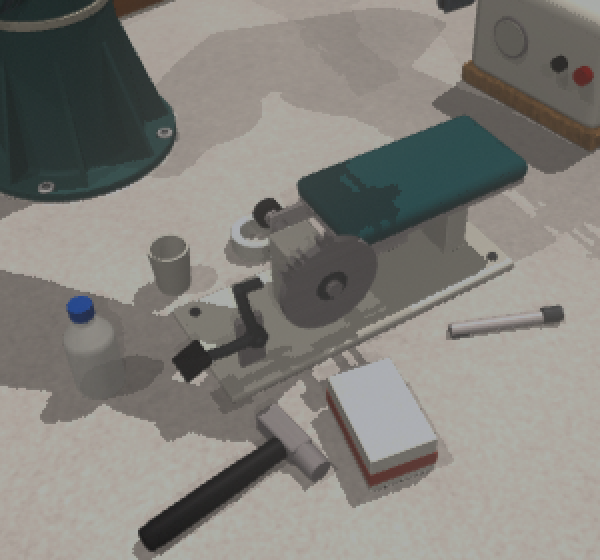

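The rest lies level: observed corners (525,160) and (466,117) against (529,160) and (464,109) predicted, allowing for the rounded edges. The pawl is still out, the things around it are in place and the gripper is clear, so I'm handing in.

```bash
python3 -c "
from plant import robot
print(robot.job_done())"
```

```text
the job is handed in; nothing more can be done
None
```

I pressed the thumb pad down with closed fingertips until it stopped, lifted off, then pushed the rest down at `rest_top` until it stopped. The job was handed in at about 10 s with the gripper well clear.

- **Pawl:** after the press, the pad matched its predicted fully pressed position (0.42 rad) to within about 3 px in the 2.1x enlarged scene view. It was still swung clear in the last picture.
- **Rest:** at the end, a further 2 mm of commanded push moved it only 0.4 mm, with the tip at 140 mm, the expected level height. Corners in the last picture agreed with the level prediction to about 4–8 px in a 2x enlargement. The cushion's rounded edges probably account for the difference, but I did not measure the angle more finely.
- **Forces:** pressing the pad read 15.5 N upward. The last push on the rest read 37.6 N upward, about 41 N in all with the sideways part. That was through the fingertips, and higher than I intended. The 40 N limit is stated for the arm and the gripper's body, and the wrist limit is 120 N.
- **Things around:** in the last scene picture the pot, tape, gel bottle, penlight, carton and hammer looked undisturbed. The slide box is not visible in that view; I last saw it, in place, in the side view while pushing the rest.

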